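Load two puck lights into the sprung charging dock

ROBOT

A 6-joint arm with a two-finger parallel gripper is mounted at the origin on the work surface. World frame = base frame: x ahead of the robot, y to its left, z up, the work surface at z = 0. Lengths are in mm, angles in rad, forces in N, time in s.
With the tool pointing down it reaches from about 300 to 775 mm from the base axis. Payload 14.6 kg.
Tool frame: the origin (TCP) lies where the fingers leave the gripper's body, on its centre line; the fingertips stand 97 mm ahead of it and the grasp point (between the pads) lies ahead of it (grip_depth is the z of the grasp point in the tool frame, in mm); z points along the fingers, y is the line along which they close (so a half turn about z gives the same grasp; the last joint's range is limited). The gripper opens to 94 mm and grips with 3 to 60 N. Pads are 16 mm wide; open, the fingers measure 119 mm over their backs; the gripper's body (75 mm by 177 mm) begins 78 mm behind the grasp point.
Start: joints at [1.18, 0.3, 1.521, -0, 1.321, -0.067], TCP at [174.992, 521.41, 302.646] pointing down, gripper open.
Joint ranges: [-3.03, 3.03], [-0.79, 2.21], [0.23, 2.52], [-1.04, 4.18], [0, 3.07], [-2.55, 2.55]. Speed limits (rad/s): [2.22, 2.22, 2.57, 3.14, 3.14, 3.14].

INTERFACE

Orientations are given as [roll, pitch, yaw] about the fixed x, y, z axes, in that order (R = Rz(yaw) Ry(pitch) Rx(roll)).
In Python, from cell import read_state, camera, sign_off, regions_of, spot_point, grip_depth gives the robot as it stands. The module is installed in compiled form; this text tells all that it offers.
- The arm moves only by the tool send_rows, never from a script. Its argument "series" is a list of rows, each a list of 3 entries, a list of its own where there are three numbers: the shift along the world's x, y, z in mm, then the turn about the world's z in degrees, then the closure, from -1 (fully open) to 1 (shut), so that 0 is half open. A call has 1 to 12 rows; each row shifts and turns the commanded pose from where the row before left it; what a row does not reach is not made up. A row lasts 1/10 s, in which the tool goes at most 50 mm and 8.59 degrees, less where a joint would pass 70% of its speed; a pose out of reach is approached as far as the arm can. A call is refused whole if a number of a shift passes 50 or a number of a turn 8.59, either way. A call with a gripper value outside its range is refused whole. The fingers move at their own pace and stop on an object; "squeeze" is the grip in N (left out, the last holds). Time passes only in rows, so rows that do not move let the fingers close. It gives the time, the measured TCP pose, the force, the opening and the grip force at its end, in the units of the state.
- read_state(): the state, without advancing time (a new reading comes with each control period).
- camera(name): name is "scene" or "side" or "wrist"; returns a dict with "color" (420x560x3 uint8, blue, green, red), "fx", "fy", "cx", "cy" (pixels), "camera_from_world" (4x4, takes a point from world to camera coordinates). Camera axes: x right, y down, z forward; pixel columns grow to the right and rows downward; lengths in mm; the calibration is good to about 2 mm. The wrist camera is an equidistant fisheye: a pixel r from the principal point sees the ray r / f radians off the axis. A picture is of the moment at which its call begins. There is no depth.
- sign_off(): hands the job in; it is judged then, once.
Trained networks look in a picture, given as the dict that the camera call returned (one of the last four; its "shot" number tells which), for a name from the list of things; names that differ only in an ending like _2 or _b are one class to them, and where a whole thing is asked for, a point or a joint stands for the part that bears it (a point fixed in the world has none). Each returns a list of dicts, best first, with "confidence" (0 to 1); they miss things now and then, are a little off and sometimes report something else, mostly with a low value. They report only what shows in the picture. A call takes as long as a camera call. They do not tell look-alikes from the thing itself.
- regions_of(thing, picture): "mask" (420x560 bool, what is visible of it).
- spot_point(thing, picture): "point" ([x, y, z] in mm, in the coordinates of the camera as it stood for that picture, good to about 4 mm: a listed point, or the origin of a listed thing).
The state is a dict: "clock": time; "joints": joint angles; "qd": joint speeds; "effort": joint torques, N m; "eef_pos": TCP position; "eef_rot": TCP orientation; "wrist_force": force on the tool from outside, world axes, zero at the start; "moment": the same for the moment, N m; "finger_gap": finger opening in mm; "finger_force": force on a finger pad.
Only numpy, scipy, OpenCV 4.12 (cv2) and the standard library are available. Lean on these libraries where they do the work, as an engineer would, in place of code of your own. Each camera call takes 0.05 s, during which the arm holds its last target. There are 200 camera calls.

TASK

Load both flat puck lights into the sprung charging dock, right way up and one at a time: set one on the sprung platform, push it down until the two catches snap in over it, let go so that the catches alone hold it down, then push the second one in on top of it in the same way. Leave the other things on the shelf standing where they are.

Things in the scene. Friction and masses are not known exactly. Their poses are not given: they have to be found in the camera images.
- dock: Charging dock, fixed to the shelf: open cage on a round black base (diameter 116 mm, 8 mm thick). Origin: centre of the base's underside, z up. Four upright metal guide posts (diameter 10 mm, 92 mm high, top 10 mm tapering to diameter 4) at x, y = +-24.4 mm leave a puck 1.5 mm play all round. Catches on its +x and -x sides; its +y and -y sides are open, so fingers can straddle a puck along y.
- seat (a point): Point on the dock's axis, 69.5 mm above the shelf: centre of the platform's top face when fully up. A puck set between the post tops rests here unpressed, on the platform or on the catches' ramps, its underside 69 to 71 mm above the shelf.
- catch (a point): Inner lower edge of the +x catch, 24.5 mm from the axis, 64 mm above the shelf; its twin is opposite. Each is a 20 mm wide steel tongue, 4 mm thick, with a ramp above leaning outwards to 75 mm height, in a bracket reaching 50 mm from the axis. A puck pushed down wedges them apart; they spring back once its top is below 64 mm and it then rests up against their undersides.
- platform (a joint): Sprung round platform (diameter 46 mm) inside the cage: how far it is pushed down, in m. 0 = fully up; end stop at 0.052. One puck held under the catches leaves it at about 0.0255, two at about 0.0455. Spring 4 N at the top, rising by 0.12 N per mm; passing the catches adds some 1 to 3 N.
- puck_1: Rechargeable LED puck light, a flat white disc, diameter 56 mm, 20 mm high, about 70 g, with a 4.5 mm chamfer round its underside and a slightly darker round lens on its flat top. Lies right way up on the shelf, on the robot's left. Origin: centre of its underside, z up.
- puck_2: The other puck light, identical, on the robot's right. Origin: centre of its underside, z up.
- pots: Bystander: nest of three terracotta pots, diameter 92 mm, 94 mm high, beyond the dock. Origin: centre of its underside.
- jar: Bystander: clear glass hurricane jar, diameter 104 mm, 160 mm high, far right. Origin: centre of its underside.
- sculpture: Bystander: matte white ceramic hand sculpture, about 100 mm wide and 182 mm high on an 80 mm round foot, far left. Origin: centre of its underside.
- fidget: Bystander: chrome lighter-shaped fidget toy lying flat, 56 x 36 x 12 mm, between the robot and the dock. Origin: underside, 18 mm from one short end along its length.
Not all that is in view belongs to the job. What is shaped like the puck_2 but orange is not meant.

How it is judged:
By the outcome, as a careful person would: the job done as asked, in the order asked, and still so for the second after the job is handed in, with the robot touching nothing.
It also fails if it takes over 69 s, if anything falls off the work surface, if the arm or the gripper's body presses on something with over 40 N, if the wrist force passes 120 N, or if a joint passes its speed limit or range.

## Working session

There is one attempt and no reset: what is moved stays moved. The work goes in short steps, Python scripts to look and compute and a tool call to move; the robot and the scene stay as the last step left them, time stands still between calls to the robot, and variables do not carry over. Pictures are saved under pics/ and viewed, at most 10 in all, crops included, and the job is handed in when it is done.

Besides the shell and the picture viewer there is one more tool, called in YAML: its name, and indented under it one key for each argument. send_rows: Moves the arm, as the interface text tells. Its arguments: {"type":"object","properties":{"series":{"type":"array"},"squeeze":{"type":"number"}},"required":["series"]}

```bash
mkdir -p pics; cat > h.py <<'E'
import numpy as np, cv2
from cell import *
def world(p,pic):
    T=np.linalg.inv(pic["camera_from_world"]); return (T@np.r_[p,1])[:3]
def px2w(u,v,pic,z):  # pinhole pixel to plane z
    T=np.linalg.inv(pic["camera_from_world"]); d=T[:3,:3]@[(u-pic["cx"])/pic["fx"],(v-pic["cy"])/pic["fy"],1]
    o=T[:3,3]; return o+d*(z-o[2])/d[2]
def proj(P,pic):
    c=(pic["camera_from_world"]@np.r_[P,1])[:3]; return c[0]/c[2]*pic["fx"]+pic["cx"],c[1]/c[2]*pic["fy"]+pic["cy"]
E
python3 - <<'E'
from h import *
np.set_printoptions(precision=1,suppress=True)
print(grip_depth, read_state())
ims=[]
for n in ["scene","side"]:
    p=camera(n); ims.append(p["color"])
    print(n,p["fx"],np.linalg.inv(p["camera_from_world"])[:3,3])
    for t in ["dock","seat","catch","puck_1","pots","jar","sculpture","fidget"]:
        for r in spot_point(t,p)[:4]:
            w=world(r["point"],p); print(t,round(r["confidence"],2),w,np.array(proj(w,p)))
    for r in regions_of("puck_1",p)[:4]:
        m=r["mask"]; ys,xs=np.nonzero(m); print("mask",round(r["confidence"],2),m.sum(),xs.min(),xs.max(),ys.min(),ys.max(),p["color"][m].mean(0),px2w(xs.mean(),ys.mean(),p,10))
cv2.imwrite("pics/scene.png",ims[0]);cv2.imwrite("pics/side.png",ims[1])
E
```

```text
78.39999999999999 {'clock': 0.0, 'joints': array([ 1.2,  0.3,  1.5,  0. ,  1.3, -0.1]), 'qd': array([-0.,  0.,  0.,  0., -0.,  0.]), 'effort': array([  0. , -53.2, -35.3,   0.1,   0. ,  -0. ]), 'eef_pos': array([175. , 521.3, 302.1]), 'eef_rot': array([-3.1, -0. ,  2.8]), 'wrist_force': array([-0.2,  0.3, -0.5]), 'moment': array([ 0., -0.,  0.]), 'finger_force': 0.0, 'finger_gap': 93.9810296152665}
scene 513.3198721965124 [1168.9 -743.1 1218.3]
dock 0.64 [587.9  -8.1  -0.6] [276.1 214.1]
seat 0.98 [588.9 -11.1  74.6] [275.8 198.9]
catch 0.96 [611.4  -5.6  63.6] [283.1 204. ]
puck_1 0.69 [ 573.1 -310.4   -2. ] [202.6 280.3]
puck_1 0.65 [ 457.8 -304.5    1.1] [174.1 255.9]
puck_1 0.61 [ 569.3 -196.6    2.8] [229.3 251.3]
puck_1 0.5 [500.  272.3  -1.6] [308.1 149. ]
pots 0.81 [784.5  12.6  -3.4] [334.1 244.2]
jar 0.85 [ 628.9 -480.5    0.1] [171.8 337.9]
sculpture 0.91 [652.8 436.3  -1. ] [373.6 142.1]
sculpture 0.36 [498.  273.7  -3.1] [307.8 148.8]
fidget 0.68 [405.3  94.5   2.6] [251.7 165.6]
mask 0.76 175 222 237 243 259 [ 94.5 187.7 238.6] [ 570.9 -198.6   10. ]
mask 0.58 188 300 3
[... 384 characters left out ...]
 [612.5  -4.1  61. ] [294.6 206.2]
puck_1 0.78 [502.9 277.1  -3.6] [194.5 195.4]
puck_1 0.72 [ 577.  -304.4   -4.8] [381.3 300.2]
puck_1 0.69 [ 571.1 -197.5   -3.5] [341.7 274.6]
puck_1 0.6 [ 461.5 -304.5   -0.3] [347.5 330.6]
pots 0.62 [788.   13.2  -1.7] [333.7 192.5]
jar 0.71 [ 644.2 -478.7   -1.2] [471.3 329.5]
sculpture 0.67 [653.9 442.9  -0.3] [202.4 150.4]
fidget 0.73 [415.5  95.6  -4.4] [209.1 243.9]
mask 0.97 446 334 361 317 342 [ 14.6 127.5 222.8] [ 459.2 -308.    10. ]
mask 0.78 186 186 203 185 199 [146.2 164.  171.8] [502.3 274.3  10. ]
mask 0.59 358 330 353 260 280 [ 16.9 124.2 218.4] [ 570.5 -197.3   10. ]
mask 0.54 342 371 395 285 307 [146.7 163.6 172.3] [ 579.4 -307.4   10. ]
```

```bash
python3 - <<'E'
import cv2, numpy as np
a=cv2.imread("pics/scene.png"); b=cv2.imread("pics/side.png")
c1=cv2.resize(a[225:305,150:260],(400,291),interpolation=3)
c2=cv2.resize(b[240:350,310:420],(400,300),interpolation=3)[:291]
c3=cv2.resize(a[165:245,225:335],(400,291),interpolation=3)
c4=cv2.resize(b[165:245,235:345],(400,291),interpolation=3)
cv2.imwrite("pics/crop.png",np.vstack([np.hstack([c1,c2]),np.hstack([c3,c4])]))
E
```

```text
(no output)
```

View pics/scene.png

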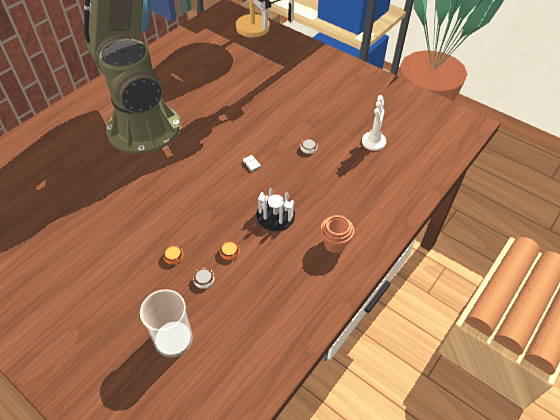

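View pics/crop.png

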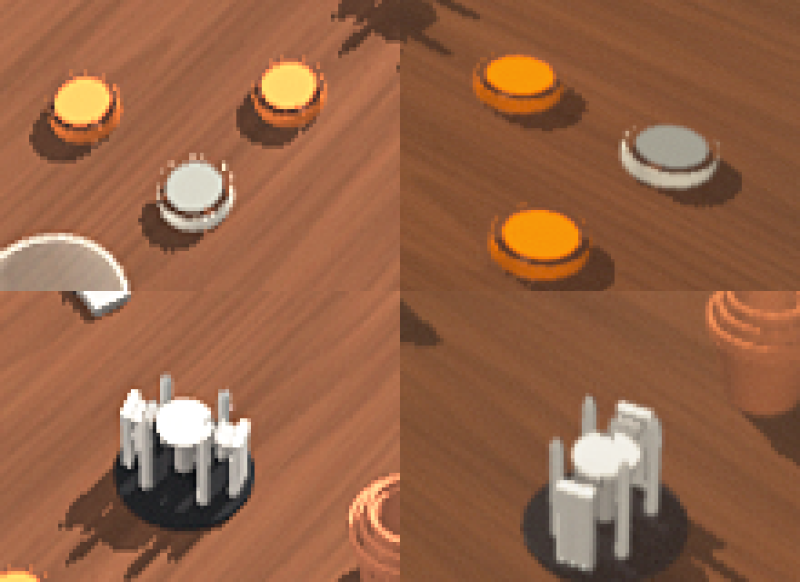

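Scene view: the round lights on the robot's right are orange at (173,256), orange at (229,250) and white at (203,279). The white one, with its grey lens, fits puck_2, and the crop confirms the colour. puck_1 is the white disc at (308,147). The dock is at (276,210) with an empty platform. Its yaw still has to be measured from above.

send_rows:
  series:
    - [[33,-25,0],0,-1]
    - [[33,-25,0],0,-1]
    - [[33,-25,0],0,-1]
    - [[33,-25,0],0,-1]
    - [[33,-25,0],0,-1]
    - [[33,-25,0],0,-1]
    - [[33,-25,-10],0,-1]
    - [[33,-25,-20],0,-1]
    - [[33,-25,-20],0,-1]
    - [[29,-23,-20],0,-1]
    - [[0,0,0],0,-1]
  squeeze: 40

```text
clock: 2.1
eef_pos: [502.8, 270.4, 229.7]
eef_rot: [-3.138, -0.003, 2.814]
wrist_force: [0.2, 0.9, -0.9]
finger_gap: 94.1
finger_force: 0.0
```

```bash
cat >> h.py <<'E'
def fish(u,v,pic,z):
    d=np.array([u-pic["cx"],v-pic["cy"]]); r=np.hypot(*d); t=r/pic["fx"]
    T=np.linalg.inv(pic["camera_from_world"]); D=T[:3,:3]@np.r_[d/max(r,1e-9)*np.sin(t),np.cos(t)]
    o=T[:3,3]; return o+D*(z-o[2])/D[2]
def fproj(P,pic):
    c=(pic["camera_from_world"]@np.r_[P,1])[:3]; h=np.hypot(c[0],c[1]); r=pic["fx"]*np.arctan2(h,c[2]); return c[:2]/h*r+[pic["cx"],pic["cy"]]
def wrist(name,things):
    np.set_printoptions(precision=1,suppress=True)
    s=read_state(); print(s["clock"],s["eef_pos"],np.round(s["eef_rot"],3),s["wrist_force"],s["finger_gap"],s["finger_force"])
    p=camera("wrist"); cv2.imwrite(f"pics/{name}.png",p["color"])
    for t in things:
        for r in spot_point(t,p)[:3]:
            w=world(r["point"],p); print(t,round(r["confidence"],2),w,fproj(w,p))
        for r in regions_of(t,p)[:3]:
            m=r["mask"]; c=max(cv2.findContours(m.astype('uint8'),0,1)[0],key=len)
            if len(c)>5: e=cv2.fitEllipse(c); print(" mask",round(r["confidence"],2),m.sum(),e[:2],p["color"][m].mean(0),[fish(*e[0],p,z) for z in (10,20)])
    return p
E
python3 - <<'E'
from h import *
p=wrist("w1",["puck_1"])
print(p["fx"],np.linalg.inv(p["camera_from_world"]))
E
```

```text
2.1 [502.8 270.4 229.7] [-3.1 -0.   2.8] [ 0.2  0.9 -0.9] 94.0991086467004 0.0
puck_1 0.95 [500.4 277.4   1.9] [287.  197.1]
 mask 0.87 1683 ((284.9850158691406, 202.0727081298828), (43.117408752441406, 45.55216979980469)) [209.1 227.  234.1] [array([502.7, 274.5,  10. ]), array([500.5, 275. ,  20. ])]
325.19226210127806 [[  0.3   0.9   0.2 436.8]
 [  0.9  -0.3  -0.1 291.7]
 [ -0.    0.2  -1.  312.4]
 [  0.    0.    0.    1. ]]
```

View pics/w1.png

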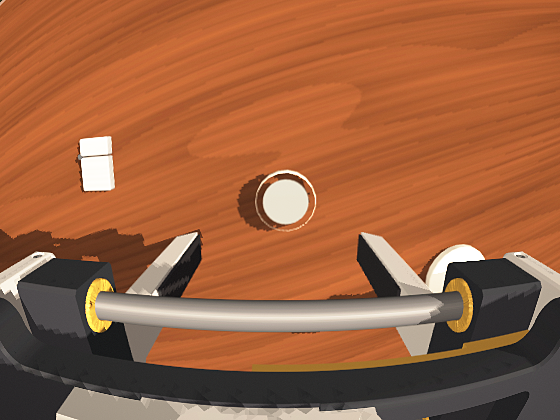

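The wrist view shows puck_1 centred at about (286,200), between the open fingers, and the fidget at (97,163). The measured centre is about (501.5, 275), in agreement with the other cameras.

send_rows:
  series:
    - [[0,2,-40],0,-1]
    - [[0,2,-40],0,-1]
    - [[0,0,-25],0,-1]
    - [[0,0,0],0,-1]
    - [[0,0,0],0,-1]

```text
clock: 2.75
eef_pos: [500.9, 278.3, 129.2]
eef_rot: [3.141, 0.001, 2.819]
wrist_force: [0.2, 0.4, -0.0]
finger_gap: 93.8
finger_force: 0.0
```

```bash
python3 - <<'E'
from h import *
p=wrist("w2",["puck_1"])
E
```

```text
2.75 [500.9 278.3 129.2] [3.1 0.  2.8] [ 0.2  0.4 -0. ] 93.81486356276258 0.0
puck_1 0.87 [502.6 275.7   2.6] [277.7 237. ]
 mask 0.73 3576 ((275.5809326171875, 242.11819458007812), (60.97822189331055, 65.00838470458984)) [185.4 201.4 208.2] [array([503.1, 274. ,  10. ]), array([499.7, 275.3,  20. ])]
```

send_rows:
  series:
    - [[0,-2.5,-14],0,-1]
    - [[0,0,-13],0,-1]
    - [[0,0,0],0,-1]
    - [[0,0,0],0,1]
    - [[0,0,0],0,1]
    - [[0,0,0],0,1]
    - [[0,0,0],0,1]
    - [[0,0,0],0,1]
    - [[0,0,0],0,1]
    - [[0,0,0],0,1]
  squeeze: 40

```text
clock: 3.9
eef_pos: [501.1, 275.0, 100.9]
eef_rot: [3.141, 0.0, 2.818]
wrist_force: [-0.5, 0.4, 2.9]
finger_gap: 54.7
finger_force: 40.0
```

send_rows:
  series:
    - [[0,0,40],0,1]
    - [[0,0,45],0,1]
    - [[0,0,45],0,1]
    - [[0,-25,40],0,1]
    - [[5,-40,20],0,1]
    - [[8,-45,0],0,1]
    - [[8,-45,0],0,1]
    - [[8,-45,0],0,1]
    - [[0,-20,0],0,1]
    - [[0,0,0],0,1]
    - [[0,0,0],0,1]

```text
clock: 5.0
eef_pos: [529.9, 55.0, 290.6]
eef_rot: [3.142, -0.0, 2.817]
wrist_force: [-1.0, 0.3, -0.5]
finger_gap: 54.3
finger_force: 40.0
```

```bash
python3 - <<'E'
from h import *
p=wrist("w3",["dock","seat","catch"])
E
```

```text
5.0 [529.9  55.  290.6] [ 3.1 -0.   2.8] [-1.   0.3 -0.5] 54.345306903492705 39.9998981950921
dock 0.85 [588.6 -17.3   4.9] [239.2 253.7]
 mask 0.6 2713 ((245.28147888183594, 253.90753173828125), (77.8878173828125, 94.58193969726562)) [162.3 167.7 174. ] [array([589.4,  -9.1,  10. ]), array([585.9,  -6.7,  20. ])]
 mask 0.32 5086 ((278.880126953125, 257.8080139160156), (71.2500991821289, 77.55016326904297)) [163.  178.4 186.9] [array([606.9,  27.7,  10. ]), array([603. ,  29.1,  20. ])]
seat 0.7 [591.5 -10.9  67. ] [239.1 276.3]
 mask 0.67 2708 ((245.25526428222656, 254.0277557373047), (78.0075454711914, 95.6025619506836)) [163.1 168.5 174.6] [array([589.6,  -9.1,  10. ]), array([586.1,  -6.8,  20. ])]
 mask 0.64 1430 ((544.2522583007812, 191.59181213378906), (33.36742401123047, 53.34038543701172)) [212.3 229.5 238.8] [array([650. , 426.7,  10. ]), array([644.8, 417.1,  20. ])]
catch 0.91 [607.9  -1.3  65.3] [253.2 286.4]
 mask 0.71 2688 ((245.00863647460938, 254.14894104003906), (77.74034118652344, 95.18804168701172)) [162.8 168.3 174.8] [array([589.6,  -9.5,  10. ]), array([586.1,  -7.1,  20. ])]
```

View pics/w3.png

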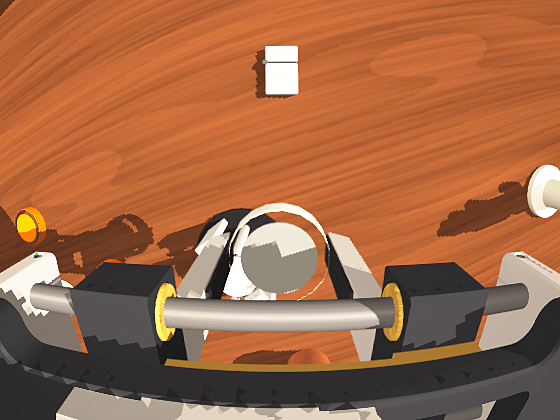

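The held puck hides part of the dock at (245,255). I'll move ahead so that the wrist camera looks straight down on it.

send_rows:
  series:
    - [[40,-20,10],0,1]
    - [[40,-20,0],0,1]
    - [[40,-20,0],0,1]
    - [[10,-20,0],0,1]
    - [[0,0,0],0,1]
    - [[0,0,0],0,1]

```text
clock: 5.95
eef_pos: [659.8, -24.7, 300.2]
eef_rot: [-3.142, -0.001, 2.818]
wrist_force: [-0.9, 1.3, -0.6]
finger_gap: 54.5
finger_force: 40.0
```

```bash
python3 - <<'E'
from h import *
p=wrist("w4",["dock","seat","catch"])
u,v=fproj([589,-10,60],p); print(u,v)
R=60; x,y=int(u)-R,int(v)-R; print(x,y)
cv2.imwrite("pics/w4c.png",cv2.resize(p["color"][y:y+2*R,x:x+2*R],(600,600),interpolation=cv2.INTER_CUBIC))
import pickle; pickle.dump(p,open("w4.pkl","wb"))
E
```

```text
5.95 [659.8 -24.7 300.2] [-3.1 -0.   2.8] [-0.9  1.3 -0.6] 54.467138027311364 39.999785401741974
dock 0.87 [592.6 -17.9   2.9] [267.2 132.8]
 mask 0.91 7908 ((269.5220947265625, 129.4397735595703), (97.1546859741211, 101.84675598144531)) [136.8 138.9 142.8] [array([589.8, -13.9,  10. ]), array([589.9, -13.6,  20. ])]
 mask 0.33 943 ((320.6918640136719, 285.0392150878906), (27.399845123291016, 40.85981369018555)) [ 73.1 133.4 220.2] [array([794.2, -14.6,  10. ]), array([788.8, -14.3,  20. ])]
seat 0.85 [589.5 -12.5  70.5] [269.  128.6]
 mask 0.74 7991 ((269.8653869628906, 129.5496063232422), (97.88763427734375, 102.17948913574219)) [136.3 138.6 142.8] [array([590.1, -13.6,  10. ]), array([590.2, -13.3,  20. ])]
catch 0.95 [608.9  -2.3  69.4] [285.5 144.3]
 mask 0.91 7990 ((269.8886413574219, 129.6744384765625), (97.8102035522461, 102.27947235107422)) [136.2 138.5 142.7] [array([590.2, -13.6,  10. ]), array([590.3, -13.3,  20. ])]
271.54283569077575 127.37348786360039
211 67
```

View pics/w4c.png

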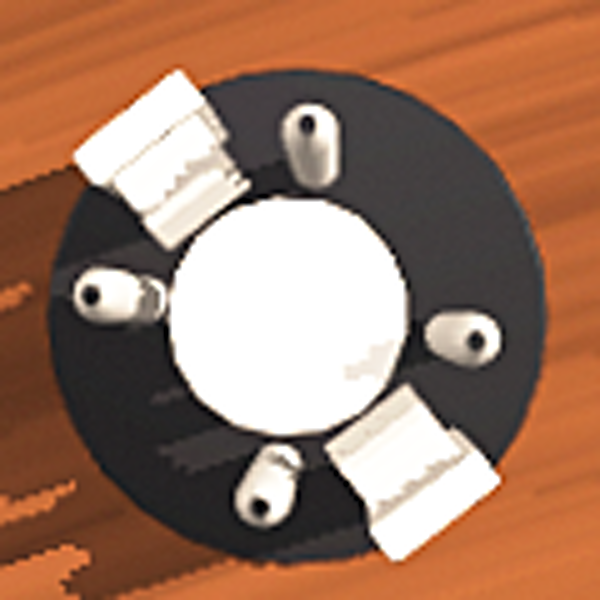

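In the enlarged crop the platform is empty. The post tips are at (308,122), (90,295), (476,341) and (259,507), and the catches lie upper left and lower right.

```bash
python3 - <<'E'
from h import *
import pickle; p=pickle.load(open("w4.pkl","rb"))
np.set_printoptions(precision=2,suppress=True)
f=lambda x,y,z: fish(211+(x+.5)/5-.5,67+(y+.5)/5-.5,p,z)
P=np.array([f(*q,92)for q in [(308,122),(476,341),(259,507),(90,295)]])
print(P,P.mean(0)); 
print("sides",np.linalg.norm(P-np.roll(P,1,0),axis=1))
for a,b in [(0,1),(3,2)]:
    d=P[b]-P[a]; print(np.degrees(np.arctan2(d[1],d[0])))
for a,b in [(0,3),(1,2)]:
    d=P[b]-P[a]; print(np.degrees(np.arctan2(d[1],d[0])))
print("platform",f(289,316,69.5),"base",f(297,316,8))
c1,c2=f(128,115,75),f(450,515,75); d=c2-c1; print("catch line",np.degrees(np.arctan2(d[1],d[0])),(c1+c2)/2)
s=read_state(); print(np.degrees(s["eef_rot"]), s["joints"])
E
```

```text
[[558.64   1.6   92.  ]
 [605.3   17.38  92.  ]
 [621.37 -28.9   92.  ]
 [575.18 -45.06  92.  ]] [590.12 -13.74  92.  ]
sides [49.51 49.26 48.99 48.93]
18.69232059256343
19.29249360730033
-70.47352461502845
-70.85254884806938
platform [590.38 -13.41  69.5 ] base [590.37 -13.55   8.  ]
catch line 19.815361520406828 [590.   -12.93  75.  ]
[179.99   0.03 161.48] [-0.09  0.55  1.17  0.    1.42 -1.34]
```

```bash
python3 - <<'E'
from h import *
import pickle; p=pickle.load(open("w4.pkl","rb"))
np.set_printoptions(precision=2,suppress=True)
g=cv2.inRange(cv2.cvtColor(p["color"],cv2.COLOR_BGR2GRAY)[215:300,230:332],140,215)
m=np.zeros((420,560),np.uint8); m[215:300,230:332]=g
c=max(cv2.findContours(m,0,1)[0],key=cv2.contourArea); e=cv2.fitEllipse(c); print(e)
for uv in [(278.9,257.8),e[0]]:
    w=fish(*uv,p,300.2-80.9); d=w-[659.8,-24.7,w[2]]; a=np.radians(161.48); print(d,"tool x off",d[0]*np.cos(a)+d[1]*np.sin(a),"line off",d[0]*np.cos(np.radians(71.5))+d[1]*np.sin(np.radians(71.5)))
E
```

```text
((268.3080749511719, 258.1929626464844), (19.593523025512695, 29.48933982849121), 121.84925079345703)
[-1.88 -0.82  0.  ] tool x off 1.524040782972045 line off -1.3773507168756667
[-3.48 -6.35  0.  ] tool x off 1.28597694495854 line off -7.1283656451373485
```

send_rows:
  series:
    - [[-14,2.4,0],7.6,1]
    - [[-14,2.4,0],7.6,1]
    - [[-14,2.4,0],7.5,1]
    - [[-14,2.4,-20],7.5,1]
    - [[-12,2.4,-30],7.5,1]
    - [[0,0,-30],0,1]
    - [[0,0,-15],0,1]
    - [[0,0,0],0,1]
    - [[0,0,0],0,1]
    - [[0,0,0],0,1]

```text
clock: 7.3
eef_pos: [592.6, -13.1, 207.2]
eef_rot: [-3.141, 0.002, -2.808]
wrist_force: [0.3, 0.5, -0.5]
finger_gap: 54.3
finger_force: 40.0
```

```bash
python3 - <<'E'
from h import *
s=read_state(); print(s["eef_pos"],np.degrees(s["eef_rot"]),s["joints"],s["wrist_force"])
a=camera("scene"); b=camera("side"); o=[]
for c in (a,b):
    u,v=map(int,proj([590,-13,90],c)); o.append(cv2.resize(c["color"][v-45:v+45,u-30:u+30],(400,600),interpolation=2))
cv2.imwrite("pics/pre1.png",np.hstack(o))
E
```

```text
[592.61000932 -13.14447186 207.19943276] [-1.79945379e+02  1.23595286e-01 -1.60866105e+02] [-8.39630405e-02  4.83590407e-01  1.49780393e+00  4.59208992e-06
  1.15783991e+00 -1.98870965e+00] [ 0.348366    0.45958604 -0.4658415 ]
```

View pics/pre1.png

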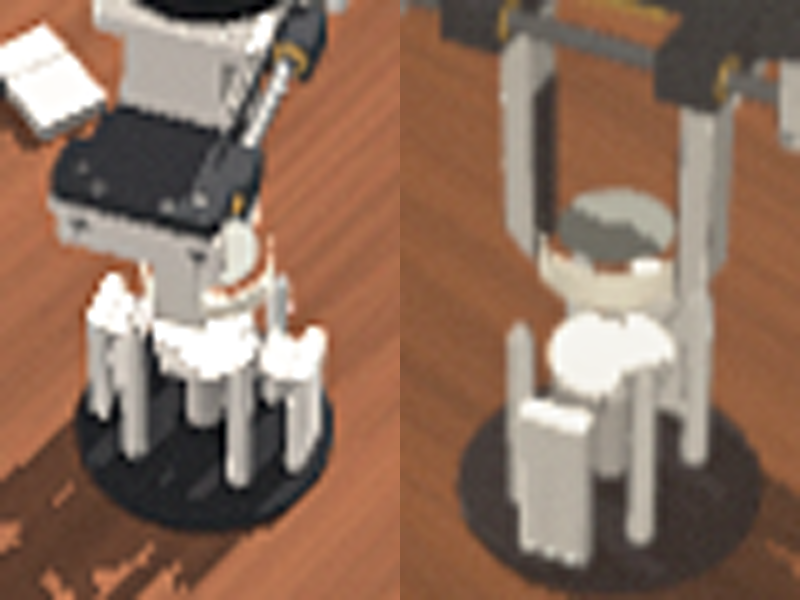

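The puck is held level and centred above the platform, with the fingers over the open sides. Lowering it in.

send_rows:
  series:
    - [[-1,0.8,-8],0,1]
    - [[0,0,-8],0,1]
    - [[0,0,-8],0,1]
    - [[0,0,-6],0,1]
    - [[0,0,0],0,1]
    - [[0,0,0],0,1]

```text
clock: 8.0
eef_pos: [591.1, -12.3, 175.6]
eef_rot: [3.142, -0.0, -2.807]
wrist_force: [-0.2, -1.1, -0.6]
finger_gap: 54.2
finger_force: 40.0
```

send_rows:
  series:
    - [[0,0,-4],0,1]
    - [[0,0,-4],0,1]
    - [[0,0,-4],0,1]
    - [[0,0,-4],0,1]
    - [[0,0,0],0,1]
    - [[0,0,0],0,1]

```text
clock: 8.6
eef_pos: [591.2, -12.3, 159.9]
eef_rot: [-3.141, 0.001, -2.807]
wrist_force: [1.0, 0.3, 1.6]
finger_gap: 54.6
finger_force: 40.0
```

send_rows:
  series:
    - [[0,0,-4],0,1]
    - [[0,0,-4],0,1]
    - [[0,0,-4],0,1]
    - [[0,0,-3],0,1]
    - [[0,0,0],0,1]
    - [[0,0,0],0,1]

```text
clock: 9.2
eef_pos: [591.2, -12.3, 144.9]
eef_rot: [-3.141, 0.001, -2.807]
wrist_force: [2.4, -0.4, 3.3]
finger_gap: 54.5
finger_force: 40.0
```

send_rows:
  series:
    - [[0,0,-3.5],0,1]
    - [[0,0,0],0,1]
    - [[0,0,0],0,1]
    - [[0,0,0],0,1]

```text
clock: 9.6
eef_pos: [591.2, -12.3, 141.5]
eef_rot: [-3.141, 0.001, -2.807]
wrist_force: [0.5, 0.0, 6.3]
finger_gap: 54.6
finger_force: 40.0
```

```bash
cat >> h.py <<'E'
def pair(name):
    o=[]
    for c in (camera("scene"),camera("side")):
        u,v=map(int,proj([590,-13,50],c)); o.append(cv2.resize(c["color"][v-36:v+36,u-24:u+24],(400,600),interpolation=2))
    cv2.imwrite(f"pics/{name}.png",np.hstack(o))
E
python3 - <<'E'
from h import *
s=read_state(); print(s["eef_pos"],s["wrist_force"]); pair("in1")
E
```

```text
[591.21181725 -12.32353629 141.53824066] [0.51027076 0.02319023 6.27615914]
```

View pics/in1.png

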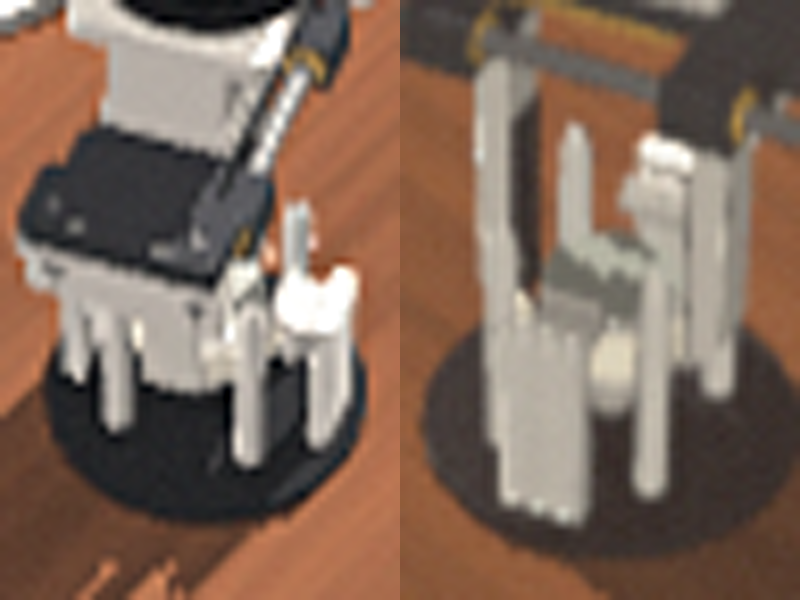

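The puck sits below the catch tops with its lens at about (600,280) in the side crop. Releasing.

send_rows:
  series:
    - [[0,0,0],0,-1]
    - [[0,0,0],0,-1]
    - [[0,0,0],0,-1]
    - [[0,0,0],0,-1]
    - [[0,0,0],0,-1]
    - [[0,0,25],0,-1]
    - [[0,0,40],0,-1]
    - [[0,0,45],0,-1]
    - [[0,0,40],0,-1]
    - [[0,-20,0],0,-1]
    - [[20,-40,0],0,-1]
    - [[20,-40,0],0,-1]

```text
clock: 10.9
eef_pos: [631.3, -113.1, 291.9]
eef_rot: [-3.141, 0.001, -2.806]
wrist_force: [0.5, 0.4, -0.1]
finger_gap: 94.0
finger_force: 0.0
```

```bash
python3 - <<'E'
from h import *
pair("held1"); p=wrist("w5",["puck_1","seat","catch"])
E
```

```text
11.0 [ 631.8 -116.4  290.3] [-3.1 -0.  -2.8] [-0.4  0.8 -0.7] 94.19201655398052 0.0
puck_1 0.8 [ 456.8 -303.5   -1.4] [179.1   7.2]
puck_1 0.79 [ 576.  -309.2    2.6] [141.6  97. ]
puck_1 0.6 [594.1 -13.6  45.5] [382.2 196.5]
 mask 0.94 1388 ((389.77703857421875, 196.32034301757812), (37.6569709777832, 40.891517639160156)) [217.4 231.5 237.2] [array([593.8,   9.1,  10. ]), array([593.1,   5. ,  20. ])]
 mask 0.9 1142 ((226.3998260498047, 117.34619140625), (36.2664794921875, 38.30704116821289)) [  1.3 232.8 254.2] [array([ 570.7, -199.5,   10. ]), array([ 570.6, -197.8,   20. ])]
 mask 0.71 307 ((380.4967956542969, 191.05238342285156), (26.691518783569336, 38.32928466796875)) [219.1 231.5 239.5] [array([591.9,  -4.5,  10. ]), array([591.2,  -8.2,  20. ])]
 mask 0.76 6001 ((373.55242919921875, 188.67396545410156), (92.46488952636719, 104.95780181884766)) [111.7 117.2 123.7] [array([592.2, -13.7,  10. ]), array([591.4, -17.1,  20. ])]
 mask 0.89 6010 ((373.67547607421875, 188.45384216308594), (92.62890625, 104.8626937866211)) [112.1 117.6 124.1] [array([591.9, -13.6,  10. ]), array([591.2, -17.1,  20. ])]
 mask 0.56 976 ((493.52520751953125, 82.03874969482422), (28.664081573486328, 44.20210647583008)) [220.9 225.6 229.2] [array([402.3,  96.8,  10. ]), array([406.8,  90.3,  20. ])]
```

View pics/held1.png

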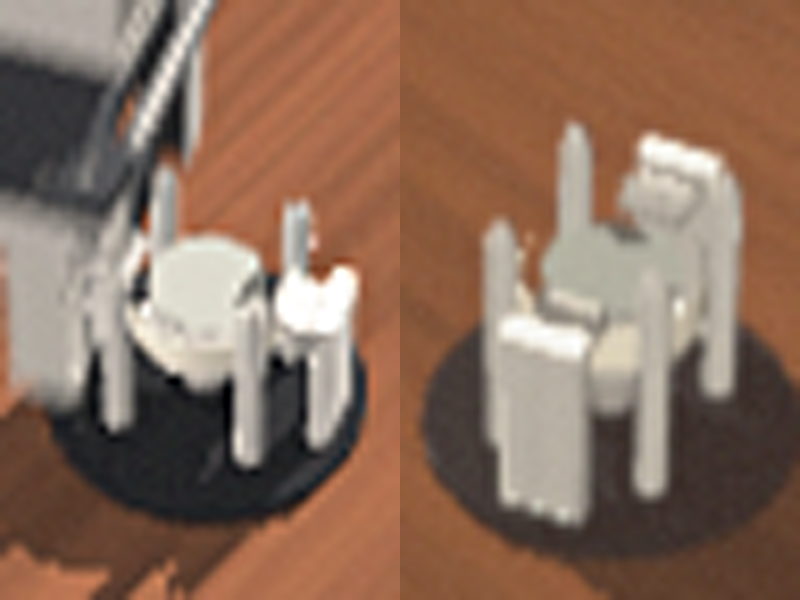

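The first puck is held under both catches and the gripper is clear. Next is puck_2, the white one at about (576,-309).

send_rows:
  series:
    - [[-10,-38,0],0,-1]
    - [[-12,-38,0],0,-1]
    - [[-12,-38,-10],0,-1]
    - [[-12,-38,-20],0,-1]
    - [[-9,-36,-30],0,-1]
    - [[0,0,0],0,-1]
    - [[0,0,0],0,-1]
    - [[0,0,0],0,-1]

```text
clock: 12.15
eef_pos: [576.7, -299.1, 232.4]
eef_rot: [-3.14, 0.001, -2.806]
wrist_force: [-0.3, -0.5, 0.0]
finger_gap: 94.2
finger_force: 0.0
```

```bash
python3 - <<'E'
from h import *
p=wrist("w6",["puck_2"])
E
```

```text
12.15 [ 576.7 -299.1  232.4] [-3.1  0.  -2.8] [-0.3 -0.5  0. ] 94.24514985857182 0.0
puck_2 0.81 [ 453.6 -304.8   -2. ] [315.9  80.8]
puck_2 0.57 [ 573.1 -307.8    0.1] [272.4 194.2]
 mask 0.78 1131 ((380.54742431640625, 227.40245056152344), (29.003498077392578, 41.55522918701172)) [  6.5 201.2 249.9] [array([ 567. , -193.8,   10. ]), array([ 565.2, -198. ,   20. ])]
 mask 0.68 1698 ((314.76287841796875, 80.46295166015625), (43.45009994506836, 45.616912841796875)) [  1.  226.7 253. ] [array([ 455.8, -306.6,   10. ]), array([ 457.6, -307.1,   20. ])]
 mask 0.63 1824 ((269.8338317871094, 201.12686157226562), (44.05006408691406, 44.83667755126953)) [212.  228.1 236.4] [array([ 578.3, -308.3,   10. ]), array([ 576.1, -308.8,   20. ])]
```

send_rows:
  series:
    - [[0,-5,-35],0,-1]
    - [[0,-4.5,-35],0,-1]
    - [[0,0,-30],0,-1]
    - [[0,0,0],0,-1]
    - [[0,0,0],0,-1]

```text
clock: 12.8
eef_pos: [576.5, -309.5, 132.3]
eef_rot: [-3.141, 0.0, -2.807]
wrist_force: [0.1, -0.0, 0.9]
finger_gap: 93.7
finger_force: 0.0
```

```bash
python3 - <<'E'
from h import *
p=wrist("w7",["puck_2"])
E
```

```text
12.8 [ 576.5 -309.5  132.3] [-3.1  0.  -2.8] [ 0.1 -0.   0.9] 93.6790954293305 0.0
puck_2 0.76 [ 574.5 -305.5   -0.5] [285.7 230.8]
puck_2 0.7 [ 570.8 -195.6    0.9] [420.8 270. ]
puck_2 0.66 [ 455.1 -308.     2.6] [342.6  64.5]
 mask 0.76 3747 ((280.7038879394531, 241.21543884277344), (62.00278854370117, 65.82122039794922)) [171.3 191.5 202.5] [array([ 579.3, -307.5,   10. ]), array([ 576. , -308.7,   20. ])]
 mask 0.63 3763 ((348.00738525390625, 63.630332946777344), (63.352596282958984, 68.24560546875)) [  0.6 197.9 249.7] [array([ 455.1, -305.8,   10. ]), array([ 457.8, -307.1,   20. ])]
 mask 0.56 1496 ((421.6591491699219, 247.41281127929688), (19.77689552307129, 47.3887825012207)) [  5.1 174.4 243.6] [array([ 552. , -209.4,   10. ]), array([ 549.9, -215.4,   20. ])]
```

send_rows:
  series:
    - [[-0.5,0.5,-16],0,-1]
    - [[0,0,-15.5],0,-1]
    - [[0,0,0],0,-1]
    - [[0,0,0],0,1]
    - [[0,0,0],0,1]
    - [[0,0,0],0,1]
    - [[0,0,0],0,1]
    - [[0,0,0],0,1]
    - [[0,0,0],0,1]
    - [[0,0,0],0,1]
  squeeze: 45

```text
clock: 13.95
eef_pos: [575.5, -309.3, 99.6]
eef_rot: [3.142, -0.0, -2.807]
wrist_force: [-0.1, -0.1, -0.8]
finger_gap: 54.4
finger_force: 45.0
```

send_rows:
  series:
    - [[0,0,40],0,1]
    - [[0,0,45],0,1]
    - [[0,10,45],0,1]
    - [[2,40,15],0,1]
    - [[2,45,0],0,1]
    - [[2,45,0],0,1]
    - [[2,45,0],0,1]
    - [[2,45,0],0,1]
    - [[2,40,0],0,1]
    - [[2,26,0],0,1]
    - [[0,0,0],0,1]
    - [[0,0,0],0,1]

```text
clock: 15.15
eef_pos: [589.5, -13.2, 244.6]
eef_rot: [-3.141, -0.0, -2.806]
wrist_force: [0.2, -0.3, -0.5]
finger_gap: 54.6
finger_force: 45.0
```

send_rows:
  series:
    - [[0.3,0.5,-25],0,1]
    - [[0,0,-15],0,1]
    - [[0,0,-8],0,1]
    - [[0,0,-8],0,1]
    - [[0,0,-8],0,1]
    - [[0,0,-6],0,1]
    - [[0,0,0],0,1]
    - [[0,0,0],0,1]
    - [[0,0,0],0,1]

```text
clock: 16.05
eef_pos: [590.0, -12.8, 175.1]
eef_rot: [-3.141, 0.001, -2.807]
wrist_force: [-0.9, -0.8, -1.0]
finger_gap: 54.6
finger_force: 45.0
```

```bash
python3 -c "
from h import *
s=read_state(); print(s['eef_pos'],s['wrist_force'],s['moment'])"
```

```text
[589.98495584 -12.79011331 175.14409499] [-0.85588647 -0.78445772 -1.01676492] [0.09607734 0.01911045 0.02095637]
```

send_rows:
  series:
    - [[0,0,-4],0,1]
    - [[0,0,-4],0,1]
    - [[0,0,-4],0,1]
    - [[0,0,-4],0,1]
    - [[0,0,-4],0,1]
    - [[0,0,0],0,1]

```text
clock: 16.65
eef_pos: [590.2, -12.7, 154.7]
eef_rot: [-3.141, 0.001, -2.807]
wrist_force: [0.9, 0.3, 4.3]
finger_gap: 54.6
finger_force: 45.0
```

send_rows:
  series:
    - [[0,0,-4],0,1]
    - [[0,0,-4],0,1]
    - [[0,0,-4],0,1]
    - [[0,0,-3],0,1]
    - [[0,0,0],0,1]
    - [[0,0,0],0,1]
    - [[0,0,0],0,1]

```text
clock: 17.35
eef_pos: [590.3, -12.7, 140.3]
eef_rot: [-3.141, 0.002, -2.807]
wrist_force: [0.1, 0.2, 7.5]
finger_gap: 54.2
finger_force: 45.0
```

```bash
python3 -c "
from h import *
s=read_state(); print(s['eef_pos'],s['wrist_force']); pair('in2')"
```

```text
[590.25955852 -12.73765726 140.28271132] [0.10018256 0.16529717 7.51366836]
```

View pics/in2.png

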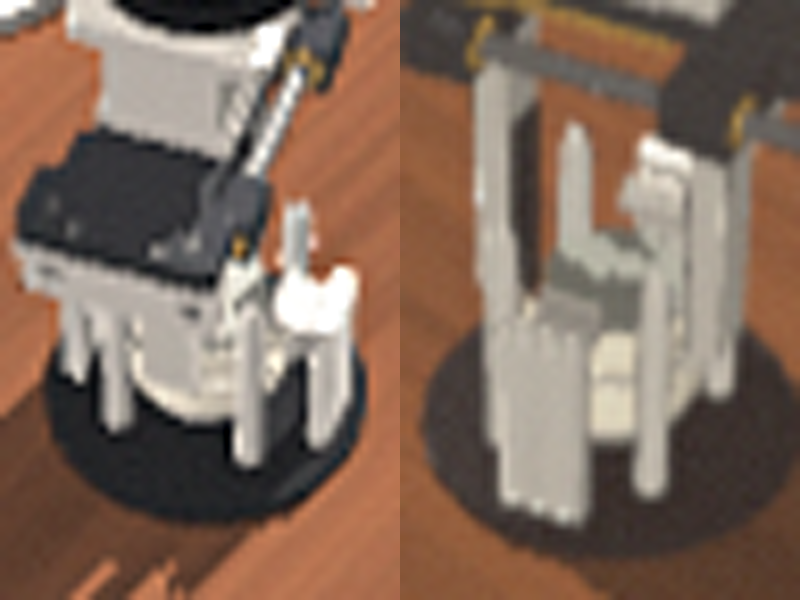

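The side crop shows both pucks stacked below the catches, with the seam at about (612,370). Releasing and backing off.

send_rows:
  series:
    - [[0,0,0],0,-1]
    - [[0,0,0],0,-1]
    - [[0,0,0],0,-1]
    - [[0,0,0],0,-1]
    - [[0,0,0],0,-1]
    - [[0,0,25],0,-1]
    - [[0,0,40],0,-1]
    - [[0,0,45],0,-1]
    - [[0,0,40],0,-1]
    - [[-30,30,0],0,-1]
    - [[-35,35,0],0,-1]
    - [[-35,35,0],0,-1]

```text
clock: 18.65
eef_pos: [488.4, 87.9, 289.6]
eef_rot: [3.142, 0.0, -2.808]
wrist_force: [0.3, 0.8, 0.2]
finger_gap: 94.2
finger_force: 0.0
```

```bash
python3 - <<'E'
from h import *
s=read_state(); print(s["eef_pos"],s["wrist_force"]); pair("held2")
np.set_printoptions(precision=1,suppress=True)
p=camera("side")
for t in ["puck_1","pots","jar","sculpture","fidget"]:
    for r in spot_point(t,p)[:4]: print(t,round(r["confidence"],2),world(r["point"],p))
E
```

```text
[488.36437759  87.94841071 289.5643243 ] [0.26332727 0.80229569 0.16250545]
puck_1 0.77 [ 461.2 -301.9    1.2]
puck_1 0.68 [595.8  -9.8  39.4]
puck_1 0.62 [ 570.2 -196.5   -4.8]
puck_1 0.61 [593.2 -10.3  21. ]
pots 0.86 [787.1  14.6  -1.2]
jar 0.58 [ 639.8 -479.8    0. ]
sculpture 0.85 [656.1 439.9   0.9]
```

View pics/held2.png

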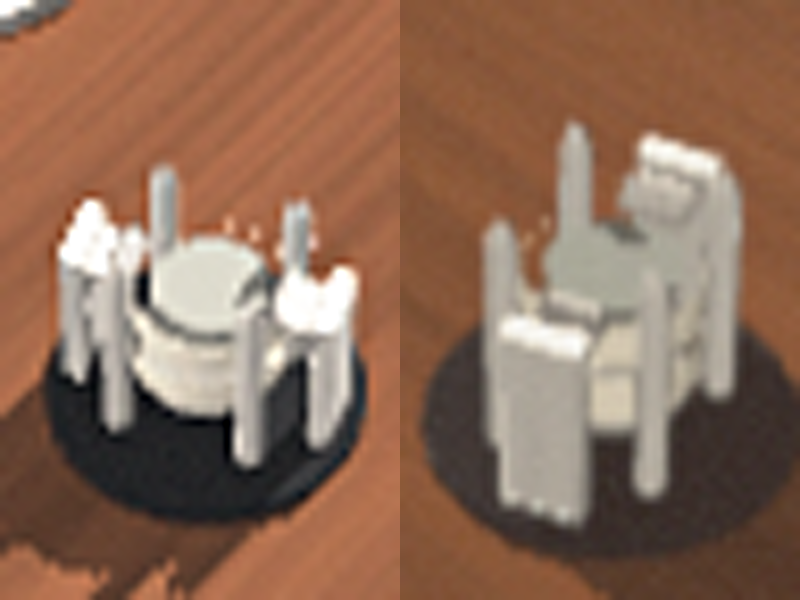

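Both pucks are stacked and held under the catches, with undersides at about 21 and 40 mm. The pots, jar and sculpture have not moved and the arm is clear.

```bash
python3 -c "
from cell import sign_off
print(sign_off())"
```

```text
the job is handed in; nothing more can be done
None
```

Both white puck lights are stacked right way up in the dock under its catches, loaded one at a time; I handed the job in at about 19 s, and it gave no verdict. The pots, jar, sculpture and orange look-alikes have not moved; the last check did not pick up the fidget, but the arm never went near it.

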